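Register the dusting stencil against its bar and bolt it in

ROBOT

A 6-joint arm with a two-finger parallel gripper is mounted at the origin on a cart in front of the work surface, level with it; the furniture and walls round the work are solid. World frame = base frame: x ahead of the robot, y to its left, z up, the work surface at z = 0. Lengths are in m, angles in degrees, forces in N, time in s.
With the tool pointing down it reaches from about 0.4 to 0.825 m from the base axis. Payload 7 kg.
Tool frame: the origin (TCP) lies at the very end of the fingers, on their centre line; the grasp point (between the pads) lies 19 mm behind it (ctrl.grip_depth is the distance from the TCP to the grasp point, in m); z points along the fingers, y is the line along which they close (so a half turn about z gives the same grasp; the last joint's range is limited). The gripper opens to 88 mm and grips with 3 to 60 N. Pads are 19 mm wide; open, the fingers measure 130 mm over their backs; the gripper's body (78 mm by 193 mm) begins 47 mm behind the grasp point.
Start: joints at [-56.087, 20.546, 0.682, 0, -70.136, -16.507], TCP at [0.202, -0.644, 0.198] pointing down, gripper open.
Joint ranges: [-176.03, 176.03], [-82.01, 121.73], [-58.28, 71.71], [-173.87, 95.51], [-174.79, -0.11], [-173.66, 173.66]. Speed limits (degrees/s): [136.94, 136.94, 172.46, 180, 180, 180].

INTERFACE

Orientations are given as [roll, pitch, yaw] about the fixed x, y, z axes, in that order (R = Rz(yaw) Ry(pitch) Rx(roll)).
In Python, from plant import get_obs, eyes, ctrl, spotter gives the robot as it stands.
- The arm moves only by the shell command python3 -m crank 'ROWS'. ROWS is JSON, one flat list of numbers, 7 for each row, row after row: the turn, a rotation vector about the tool's x, y, z in rad, then the shift along the tool's x, y, z in mm, then the opening, from 0 (shut) to 1 (fully open). A call has 1 to 5 rows; each row shifts and turns the commanded pose from where the row before left it, along the tool's axes as they then stand; what a row does not reach is not made up. A row lasts 1/8 s, in which the tool goes at most 62.5 mm and 10.7 degrees, less where a joint would pass 70% of its speed; a pose out of reach is approached as far as the arm can. A call is refused whole if a number of a shift passes 62.5 or a number of a turn 0.188, either way. A call with a gripper value outside its range is refused whole. The fingers move at their own pace and stop on an object; the grip force is fixed at half the most. Time passes only in rows, so rows that do not move let the fingers close. It gives the time, the measured TCP pose, the force, the opening and the grip force at its end, in the units of the state.
- get_obs(): the state, without advancing time (a new reading comes with each control period).
- eyes.snapshot(name): name is "side" or "top" or "wrist"; returns the picture (480x640x3 uint8, blue, green, red); there is no depth.
- eyes.camera_model(name): a dict with "fx", "fy", "cx", "cy" (pixels), "D" ([k1, k2, p1, p2, k3] as OpenCV has them; the pictures are not rectified), "extrinsics" (4x4, takes a point from camera to world coordinates). Camera axes: x right, y down, z forward; pixel columns grow to the right and rows downward; lengths in m; the calibration is good to about 2 mm. A picture is of the moment at which its call begins: read the wrist's pose just before it. camera_model takes no time and is no camera call; for the wrist camera it gives the pose at the moment of the call.
- ctrl.close_job(): hands the job in; it is judged then, once.
Trained networks look in the newest picture that a camera, given by its name, has taken for a name from the list of things; names that differ only in an ending like _2 or _b are one class to them, and where a whole thing is asked for, a point or a joint stands for the part that bears it (a point fixed in the world has none). Each returns a list of dicts, best first, with "p" (0 to 1); they miss things now and then, are a little off and sometimes report something else, mostly with a low value. They report only what shows in the picture. A call takes as long as a camera call.
- spotter.outline_of(camera, target): "region" (480x640 bool, what is visible of it) and "rect" ([left, top, width, height] in pixels, round what is visible of it).
- spotter.place_of(camera, target): "location" ([column, row] in pixels: a listed point, or the origin of a listed thing).
The state is a dict: "clock": time; "joint_pos": joint angles; "qvel": joint speeds; "tau": joint torques, N m; "tool_pos": TCP position; "orientation": TCP orientation; "force": force on the tool from outside, world axes, zero at the start; "moment": the same for the moment, N m; "opening": finger opening in m; "gripper_force": force on a finger pad.
Only numpy, scipy, OpenCV 4.12 (cv2) and the standard library are available. Lean on these libraries where they do the work, as an engineer would, in place of code of your own. Each camera call takes 0.05 s, during which the arm holds its last target. There are 200 camera calls.

TASK

Get the sugar stencil ready on the wooden jig: turn the round polished steel disc by its black peg until its flat edge faces the blue bar, slide it up flush and, to seat it, press it against the bar with about 8 N (never over 15 N) for half a second. Then push the bolt fully in behind the disc. Keep the disc lying on the jig, do not jam it against rails or bolt, and leave the shaker and pretzel alone.

Things in the scene. Friction and masses are not known exactly. Their poses are not given: they have to be found in the camera images.
- jig: Brown wooden jig fixed to the worktop, 197 x 190 mm, 12 mm thick, bolt tab at right front. Origin on the worktop where the disc's centre comes when home (to 6 mm); x points to the blue bar (away from the robot, yaw up to 0.25 rad), y left, z up. Two steel rails along x, 12 mm high above the base, bound a channel at y = -79 and +79 mm; it is open towards the robot.
- bar: Bracket of the blue alignment bar; origin 60 mm along x from the jig's origin, 12 mm above the worktop, axes as the jig's. Two screws set the bar: the face the disc meets lies anywhere from 6 mm nearer the robot to 6 mm farther than this origin, differently each time and not measured, so feel for it. Once set the bar is rigid: 150 mm long along y, 8 mm thick, its top 26 mm above the worktop.
- stencil: Loose polished, slippery steel disc, 0.5 to 0.85 kg, 150 mm across, 10 mm thick, lying on the jig, with a 90 mm long flat 60 mm from the centre, marked by a red line. Origin: centre of the round, on the underside; x points square to the flat. At first it is turned 80 to 180 degrees from the bar, either way, the centre 22 to 26 mm short of the jig's origin. When home its axes agree with the jig's.
- stencil_flat (a point): Middle of the disc's flat edge, half-way up the edge, 60 mm from the centre along the disc's x. Axes as the disc's.
- stencil_peg (a point): Centre, half-way up, of the black round upright peg fixed on the disc, 14 mm thick, 22 mm tall (its top 44 mm above the worktop, the disc's top face 22 mm), 56 mm from the disc's centre on the side away from the flat; 56 mm back (-x) of the jig's origin when home (to 6 mm). It may be pushed or pinched. Axes as the disc's.
- bolt (a joint): Travel of the dark steel bolt along the jig's +y: 0 fully out, 0.062 m (its stop) fully in, behind the disc. About 2 N of friction, no spring. The bolt (14 mm wide, its top 24 mm above the worktop) passes 1.5 to 13.5 mm behind a disc that is home and jams on one that is not.
- bolt_knob (a point): On the axis of the bolt's upright black knob, 14 mm thick, at 42 mm above the worktop; knob top at 62 mm. It lies 89.5 mm back (-x) and 168 mm right (-y) of the jig's origin with the bolt fully out, 106 mm right when fully in. Steel keepers, tops at 29 mm, stand over the bolt 62 to 92 mm right of the jig's origin.
- sugar_shaker: Bystander: glass sugar shaker 44 x 44 x 90 mm, standing to the left; origin at its foot.
- pretzel: Bystander: brown pretzel 122 x 119 x 45 mm, lying to the left; origin at its underside.

How it is judged (in metres and radians):
On the way, in this order (a step that is already met when the one before it is completed fails the run):
1. the disc is turned and its flat is pressed along the blue bar with at least 4 N, the bolt still out (x of stencil_flat in the frame of bar above -0.008 m and angle between the x axis of stencil_flat and the x axis of bar, either way round below 0.03 rad and z of stencil in the frame of jig below 0.015 m and contact force between stencil and bar above 4 N and value of joint bolt below 0.015 m), for 0.2 s.
2. the bolt is pushed fully in behind the disc (value of joint bolt above 0.058 m), for 0.2 s.
At the end, for the whole second after the job is handed in: The disc lies on the jig's base at rest between bar and bolt, its flat parallel to the blue bar within 0.03 rad and no more than 8 mm short of the bar bracket's origin (the bar itself may stand up to 6 mm short of it), and the bolt is in to within 4 mm of its stop (x of stencil_flat in the frame of bar above -0.008 m and angle between the x axis of stencil_flat and the x axis of bar, either way round below 0.03 rad and z of stencil in the frame of jig below 0.015 m and value of joint bolt above 0.058 m and linear speed of stencil below 0.01 m/s); the robot touches nothing.
It fails at once if the disc is pressed against the blue bar with more than 15 N (contact force between stencil and bar above 15 N).
It fails at once if the disc is forced against the jig (base, rails, bar and bolt together) with more than 60 N (contact force between stencil and jig above 60 N).
It fails at once if the disc is lifted or tipped off the jig's base (more than 8 mm or 0.15 rad) (z of stencil in the frame of jig above 0.02 m or angle between stencil's own z axis and vertical above 0.15 rad).
It fails at once if the sugar shaker is moved by more than 2 cm (distance of sugar_shaker from where it was at the start of the episode above 0.02 m).
It fails at once if the pretzel is moved by more than 2 cm (distance of pretzel from where it was at the start of the episode above 0.02 m).
It also fails if it takes over 72 s, if anything falls off the work surface, if the arm or the gripper's body presses on something with over 40 N, if the wrist force passes 120 N, or if a joint passes its speed limit or range.

## Working session

There is one attempt and no reset: what is moved stays moved. The work goes in short steps, Python scripts to look and compute and a shell command to move; the robot and the scene stay as the last step left them, time stands still between calls to the robot, and variables do not carry over. Pictures are saved under pics/ and viewed, at most 13 in all, crops included, and the job is handed in when it is done.

```bash
mkdir -p pics
cat > h.py <<'E'
import numpy as np, cv2
from plant import get_obs, eyes, ctrl, spotter
from scipy.spatial.transform import Rotation as R
def ray(cam,px,z):
    m=eyes.camera_model(cam);K=np.array([[m['fx'],0,m['cx']],[0,m['fy'],m['cy']],[0,0,1.]])
    u=cv2.undistortPoints(np.array([[px]],float),K,np.array(m['D'],float))[0,0]
    T=np.array(m['extrinsics']);d=T[:3,:3]@[u[0],u[1],1];o=T[:3,3]
    return o+d*(z-o[2])/d[2]
E
python3 - <<'E'
from h import *
o=get_obs();print(o)
ims=[]
Z={'jig':0,'bar':.012,'stencil':.012,'stencil_flat':.017,'stencil_peg':.033,'bolt_knob':.042,'sugar_shaker':0,'pretzel':0}
for c in ['top','side']:
    im=eyes.snapshot(c);cv2.imwrite(f'pics/{c}0.png',im)
    print(c,eyes.camera_model(c)['extrinsics'])
    for t,z in Z.items():
        for r in spotter.place_of(c,t)[:2]: print(c,t,round(r['p'],2),np.round(r['location'],1),np.round(ray(c,r['location'],z),4))
E
```

```text
{'clock': 0.0, 'joint_pos': array([-5.60868931e+01,  2.05931778e+01,  6.36941030e-01, -2.14215502e-02,
       -7.01359950e+01, -1.65059357e+01]), 'qvel': array([-0.0357896 ,  0.05699615,  0.06497427, -0.08131997,  0.0142334 ,
        0.05824959]), 'tau': array([-1.22120608e-03, -5.82712984e+01,  2.93060410e+01,  6.99737281e+00,
        6.74759751e-03, -2.09636501e-04]), 'tool_pos': array([ 0.20175434, -0.64360493,  0.19662302]), 'orientation': array([ 1.79905847e+02, -6.89923385e-03, -1.62600118e+02]), 'force': array([-0.25539432, -0.12152691, -0.03150943]), 'moment': array([ 0.00107886, -0.00349011,  0.03601813]), 'gripper_force': 0.0, 'opening': 0.08779828286902149}
top [[ 0.02526061 -0.99502877  0.09633097  0.42731723]
 [-0.99965708 -0.02580772 -0.00443753  0.06982107]
 [ 0.00690155 -0.09618584 -0.99533947  1.05731356]
 [ 0.          0.          0.          1.        ]]
top stencil 0.74 [367.7 239.6] [ 0.5279 -0.0317  0.012 ]
top stencil_flat 0.86 [345.2 256.4] [0.4885 0.0185 0.017 ]
top stencil_peg 0.85 [394.4 220.9] [ 0.5692 -0.0885  0.033 ]
top bolt_knob 0.86 [433.  278.1] [ 0.
[... 227 characters left out ...]
5 -0.69343447]
 [ 0.01753302 -0.84732564 -0.53078418  0.53643466]
 [ 0.          0.          0.          1.        ]]
side bar 0.72 [371.6 300.5] [ 0.6156 -0.0602  0.012 ]
side stencil 0.56 [322.6 296.2] [ 0.5353 -0.0372  0.012 ]
side stencil 0.32 [319.2 194.2] [0.5953 0.3495 0.012 ]
side stencil_flat 0.9 [295.6 282.1] [0.4938 0.0025 0.017 ]
side stencil_peg 0.56 [348.2 302.4] [ 0.5683 -0.0851  0.033 ]
side bolt_knob 0.55 [275.1 353. ] [ 0.4403 -0.1908  0.042 ]
side bolt_knob 0.25 [296.7 278.9] [ 0.4926 -0.0223  0.042 ]
side sugar_shaker 0.95 [319.4 194.1] [0.6002 0.3738 0.    ]
side sugar_shaker 0.53 [294.7 282.1] [0.4951 0.0255 0.    ]
side pretzel 0.97 [251.8 196.7] [0.4366 0.3802 0.    ]
```

View pics/top0.png

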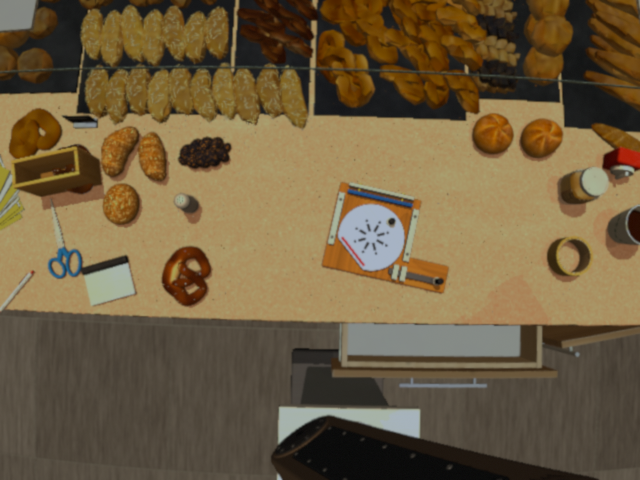

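The top view shows the jig at about (372,237) px, yawed clockwise by roughly 0.2 rad. The peg is at (394,221), the red flat at (345,255) and the knob at (433,280). The shaker and pretzel are well to the left. I'll move above the jig for a wrist look.

```bash
python3 -m crank '[0,0,0,-42,43,-4.5,1, 0,0,0,-42,43,-4.5,1, 0,0,0,-42,43,-4.5,1, 0,0,0,-42,43,-4.5,1, 0,0,0,-42,43,-4.5,1]' && python3 -m crank '[0,0,0,-42,43,-4.5,1, 0,0,0,-42,43,-4.5,1, 0,0,0,-42,43,-4.5,1, 0,0,0,-42,43,-4.5,1, 0,0,0,-42,43,-4.5,1]' && python3 -m crank '[0,0,0,-42,43,-4.5,1, 0,0,-0.185,0,0,0,1, 0,0,-0.185,0,0,0,1, 0,0,-0.185,0,0,0,1, 0,0,-0.185,0,0,0,1]' && python3 -m crank '[0,0,-0.185,0,0,0,1, 0,0,-0.185,0,0,0,1, 0,0,-0.185,0,0,0,1, 0,0,-0.185,0,0,0,1, 0,0,-0.185,0,0,0,1]' && python3 -m crank '[0,0,-0.185,0,0,0,1, 0,0,0,0,0,0,1]'
cat > look.py <<'E'
from h import *
import sys
o=get_obs();print(np.round(o['tool_pos'],4),np.round(o['orientation'],2),np.round(o['joint_pos'],1))
im=eyes.snapshot('wrist');m=eyes.camera_model('wrist');cv2.imwrite(f'pics/{sys.argv[1]}.png',im)
T=np.array(m['extrinsics']);Rt=R.from_euler('xyz',o['orientation'],degrees=True).as_matrix()
print('cam in tool',np.round(Rt.T@(T[:3,3]-o['tool_pos']),3),np.round(Rt.T@T[:3,:3],2).tolist())
Z={'jig':0,'bar':.012,'stencil':.012,'stencil_flat':.017,'stencil_peg':.033,'bolt_knob':.042}
for t,z in Z.items():
    for r in spotter.place_of('wrist',t)[:1]: print(t,round(r['p'],2),np.round(r['location'],1),np.round(ray('wrist',r['location'],z),4))
E
python3 look.py w1
```

```text
clock: 1.52
tool_pos: [0.3386, -0.3745, 0.2205]
orientation: [-180.0, 0.0, -162.6]
force: [1.7, 0.1, -0.1]
opening: 0.0878
gripper_force: 0.0
clock: 2.15
tool_pos: [0.4747, -0.1062, 0.2433]
orientation: [-180.0, 0.1, -162.6]
force: [1.6, -0.6, -0.2]
opening: 0.0877
gripper_force: 0.0
clock: 2.78
tool_pos: [0.5012, -0.0544, 0.2472]
orientation: [-180.0, 0.0, -119.8]
force: [1.0, -0.3, -0.8]
opening: 0.0878
gripper_force: 0.0
clock: 3.4
tool_pos: [0.5012, -0.0545, 0.2472]
orientation: [-180.0, -0.0, -66.8]
force: [0.6, 0.3, -0.8]
opening: 0.0878
gripper_force: 0.0
clock: 3.65
tool_pos: [0.5012, -0.0545, 0.2472]
orientation: [-180.0, -0.0, -56.7]
force: [0.9, -0.0, -0.6]
opening: 0.0878
gripper_force: 0.0
[ 0.5012 -0.0545  0.2472] [-179.99   -0.    -56.67] [ 16.1   2.5 -15.8  -0.  -71.7  17.2]
cam in tool [ 0.071  0.    -0.188] [[-0.0, -0.96, -0.27], [1.0, -0.0, 0.0], [-0.0, -0.27, 0.96]]
jig 0.6 [279.9 150.6] [ 0.5703 -0.0822  0.    ]
bar 0.65 [229.4 151.1] [ 0.6171 -0.0516  0.012 ]
stencil 0.94 [286.3 202.7] [ 0.5321 -0.0368  0.012 ]
stencil_flat 0.75 [289.8 248.5] [0.4996 0.0064 0.017 ]
stencil_peg 0.72 [279.2 153.9] [ 0.5668 -0.0811  0.033 ]
bolt_knob 0.61 [438.2 136.1] [ 0.4382 -0.1888  0.042 ]
```

View pics/w1.png

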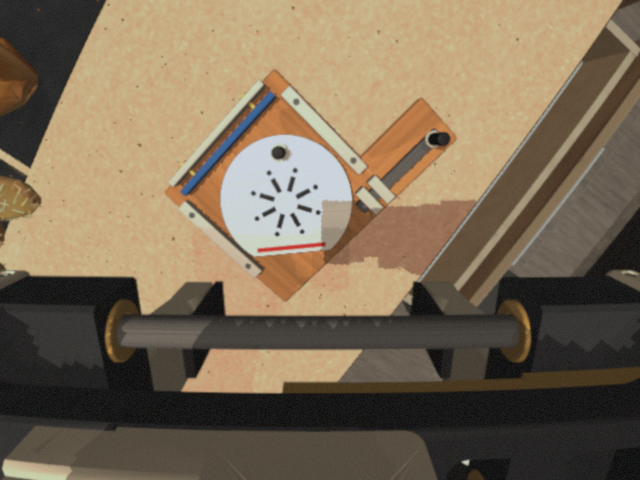

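The wrist picture shows the blue bar from (272,96) to (185,192), the right rail from (287,92) to (363,172), the peg top at (278,151), the red line from (258,249) to (325,244) and the knob top at (433,138). Next I'll compute the jig pose.

```bash
cat > p.py <<'E'
from h import *
from scipy.optimize import least_squares
q=lambda u,v,z: ray('wrist',[u,v],z)[:2]
b1,b2=q(273,96,.026),q(185,192,.026); print('bar',b1,b2,np.linalg.norm(b1-b2),'jig y dir',np.degrees(np.arctan2(*(b2-b1)[::-1]))-90)
r1,r2=q(287,92,.024),q(363,172,.024);print('rrail',r1,r2,np.degrees(np.arctan2(*(r1-r2)[::-1])))
l1,l2=q(183,206,.024),q(258,272,.024);print('lrail',l1,l2,np.degrees(np.arctan2(*(l1-l2)[::-1])))
f1,f2=q(258,249,.022),q(325,244,.022);print('flat',f1,f2,np.linalg.norm(f1-f2),np.degrees(np.arctan2(*(f2-f1)[::-1])))
print('pegtop',q(278,150,.044),'knobtop',q(434,138,.062))
im=cv2.imread('pics/w1.png');hsv=cv2.cvtColor(im,cv2.COLOR_BGR2HSV)
m=cv2.inRange(hsv,(100,120,40),(130,255,255));n,L,S,C=cv2.connectedComponentsWithStats(m);i=1+S[1:,4].argmax();ys,xs=np.nonzero(L==i);P=np.array([q(x,y,.026) for x,y in zip(xs,ys)])
(c,s,a)=cv2.minAreaRect((P*1000).astype(np.float32));print('blue',c,s,a)
r=spotter.outline_of('wrist','stencil')[0]['region'];ys,xs=np.nonzero(r)
P=np.array([q(x,y,.022) for x,y in zip(xs,ys)])*1000;print('disc circ',cv2.minEnclosingCircle(P.astype(np.float32)))
E
python3 p.py
```

```text
bar [ 0.60466421 -0.12781871] [0.63441654 0.01275287] 0.14368566586585552 jig y dir -11.950433443211082
rrail [ 0.59471099 -0.13937471] [ 0.47968607 -0.11465834] -12.127218201839707
lrail [0.62923915 0.02879993] [0.51635747 0.04984443] -10.560403615710184
flat [0.53093248 0.02600391] [ 0.46863874 -0.02226353] 0.07880517401267897 -142.2301857987901
pegtop [ 0.56927799 -0.08469359] knobtop [ 0.44573132 -0.18119141]
blue (621.065185546875, -56.95233154296875) (146.88902282714844, 7.435673713684082) 78.54459381103516Traceback (most recent call last):
  File "p.py", line 13, in <module>
    P=np.array([q(x,y,.022) for x,y in zip(xs,ys)])*1000;print('disc circ',cv2.minEnclosingCircle(P.astype(np.float32)))
                ~^^^^^^^^^^
  File "p.py", line 3, in <lambda>
    q=lambda u,v,z: ray('wrist',[u,v],z)[:2]
                    ~~~^^^^^^^^^^^^^^^^^
  File "h.py", line 5, in ray
    m=eyes.camera_model(cam);K=np.array([[m['fx'],0,m['cx']],[0,m['fy'],m['cy']],[0,0,1.]])
ValueError: time passes only in moves, steps and waits
```

```bash
python3 -m crank '[0,0,-0.08,0,0,40,1, 0,0,0,31,-17.5,30,1, 0,0,0,30.5,-18,30,1, 0,0,0,0,0,40,1, 0,0,0,0,0,40,1]' && python3 -m crank '[0,0,0,0,0,0,1]' && python3 look.py w2
```

```text
clock: 4.68
tool_pos: [0.5673, -0.0814, 0.0656]
orientation: [180.0, 0.0, -52.1]
force: [-0.1, 0.2, -0.2]
opening: 0.0874
gripper_force: 0.0
clock: 4.8
tool_pos: [0.5646, -0.0816, 0.0642]
orientation: [179.7, 0.2, -52.1]
force: [-0.3, -0.4, 0.3]
opening: 0.0875
gripper_force: 0.0
[ 0.5646 -0.0816  0.0642] [179.67   0.19 -52.07] [ 11.4  18.  -22.2  -0.  -50.1  26.5]
cam in tool [ 0.072 -0.001 -0.191] [[0.0, -0.96, -0.26], [1.0, 0.0, -0.0], [0.0, -0.26, 0.96]]
bar 0.55 [232.4 233.3] [ 0.6205 -0.0531  0.012 ]
stencil 0.67 [312.8 319.2] [ 0.537  -0.0356  0.012 ]
stencil_flat 0.81 [317.3 392.2] [0.4972 0.0099 0.017 ]
stencil_peg 0.91 [312.4 254.6] [ 0.5713 -0.0802  0.033 ]
bolt_knob 0.67 [579.1 257.1] [ 0.4371 -0.1861  0.042 ]
```

View pics/w2.png

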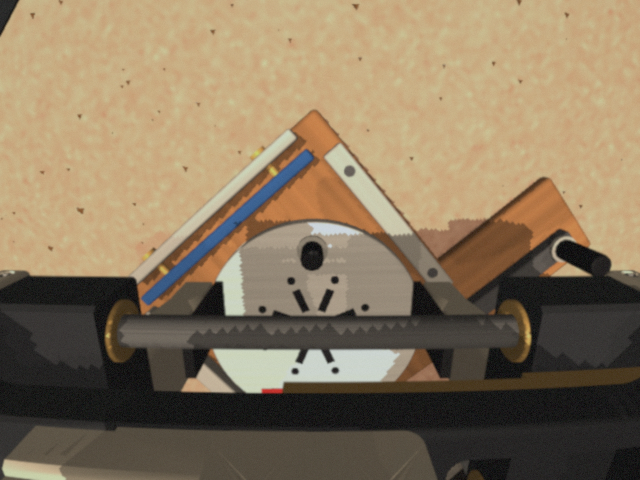

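The wrist view shows the peg at (312,254), on the fingers' centre line, so I'll lower and close.

```bash
python3 -m crank '[0,0,0,2,0,18,1, 0,0,0,0,0,19,1, 0,0,0,0,0,0,0.3, 0,0,0,0,0,0,0.2, 0,0,0,0,0,0,0]' && python3 -m crank '[0,0,0,0,0,0,0, 0,0,0,0,0,0,0, 0,0,0,0,0,0,0]'
```

```text
clock: 5.78
tool_pos: [0.569, -0.0826, 0.0311]
orientation: [-179.9, -0.1, -52.0]
force: [-0.2, -0.7, -0.5]
opening: 0.0628
gripper_force: 0.0
clock: 6.15
tool_pos: [0.5683, -0.0827, 0.0302]
orientation: [-180.0, -0.0, -52.0]
force: [-0.4, 0.1, 0.3]
opening: 0.0332
gripper_force: 0.0
```

```bash
python3 -m crank '[0,0,0,0,0,0,0, 0,0,0,0,0,0,0, 0,0,0,0,0,0,0, 0,0,0,0,0,0,0]'
```

```text
clock: 6.65
tool_pos: [0.5683, -0.0827, 0.03]
orientation: [180.0, 0.0, -52.0]
force: [-0.2, 0.8, -0.1]
opening: 0.0009
gripper_force: 0.0
```

The fingers shut on nothing, so I'll look again.

```bash
python3 look.py w3
python3 - <<'E'
from h import *
for c in ['top','side']:
    im=eyes.snapshot(c);cv2.imwrite(f'pics/{c}3.png',im)
    for t,z in {'stencil':.012,'stencil_peg':.033,'stencil_flat':.017}.items():
        for r in spotter.place_of(c,t)[:1]: print(c,t,r['p'],r['location'],ray(c,r['location'],z))
s=cv2.imread('pics/side3.png')[200:400,220:480];w=cv2.imread('pics/w3.png')[120:420,120:520]
a=cv2.resize(s,(390,300));cv2.imwrite('pics/c3.png',np.hstack([a,w]))
E
```

```text
[ 0.5683 -0.0827  0.03  ] [180.     0.   -52.01] [ 11.2  20.5 -24.    0.  -45.5  26.8]
cam in tool [ 0.071  0.    -0.188] [[0.0, -0.96, -0.27], [1.0, 0.0, 0.0], [-0.0, -0.27, 0.96]]
bar 0.79 [223.6 253.8] [ 0.6161 -0.0547  0.012 ]
stencil 0.71 [317.7 351.2] [ 0.5322 -0.0375  0.012 ]
stencil_peg 0.69 [316.2 276.9] [ 0.569  -0.0832  0.033 ]
bolt_knob 0.56 [621.3 281.4] [ 0.4371 -0.1857  0.042 ]
top stencil 0.66 [370.4, 240.0] [ 0.52716566 -0.03778404  0.012     ]
top stencil_peg 0.71 [393.0, 220.8] [ 0.56929135 -0.08532708  0.033     ]
top stencil_flat 0.9 [345.0, 253.8] [0.49426023 0.01908233 0.017     ]
side stencil 0.76 [320.9, 298.7] [ 0.53121021 -0.043581    0.012     ]
side stencil_peg 0.8 [347.1, 300.1] [ 0.56781111 -0.07908159  0.033     ]
side stencil_flat 0.61 [295.2, 281.8] [0.49326244 0.00342744 0.017     ]
```

View pics/c3.png

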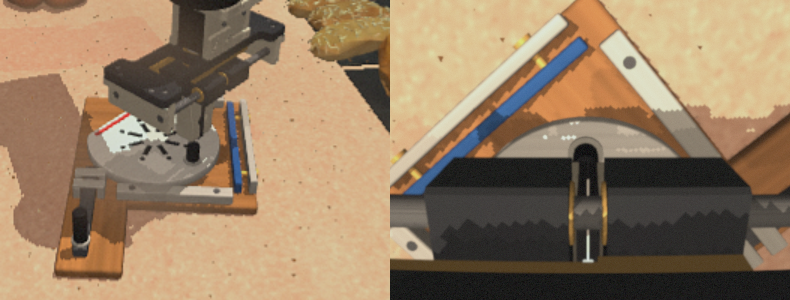

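Run:
```python
import cv2,numpy as np
s=cv2.imread('pics/side3.png')[250:325,300:400];w=cv2.imread('pics/w3.png')[240:340,260:375]
cv2.imwrite('pics/c4.png',np.hstack([cv2.resize(s,(400,300),interpolation=2),cv2.resize(w,(345,300),interpolation=2)]))
from h import *
o=get_obs()
for c in ['side','wrist']:
    m=eyes.camera_model(c);T=np.linalg.inv(np.array(m['extrinsics']));K=np.array([[m['fx'],0,m['cx']],[0,m['fy'],m['cy']],[0,0,1.]])
    p=np.array([o['tool_pos'],o['tool_pos']+[0,0,.03]]);print(c,cv2.projectPoints(p,cv2.Rodrigues(T[:3,:3])[0],T[:3,3],K,np.array(m['D'],float))[0].reshape(-1,2))
```

```text
side [[347.78680832 302.89230212]
 [348.78483561 288.11779002]]
wrist [[316.659604   276.41618903]
 [316.58993688 299.21010608]]
```

View pics/c4.png

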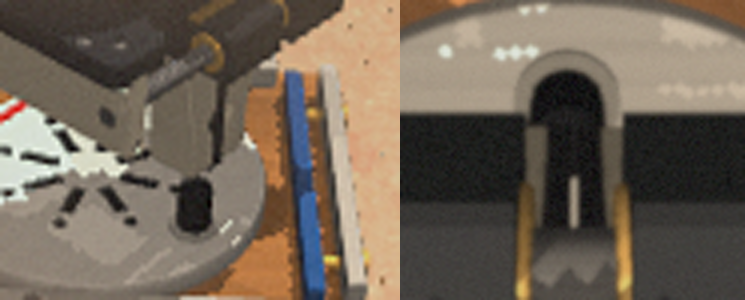

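The closed fingers' tips don't appear where the TCP projects, which is on the peg. I'll raise the tool clear, then compare closed and open fingertips in both cameras.

```bash
python3 -m crank '[0,0,0,0,0,-40,0, 0,0,0,0,0,0,0]'
cat > cmp.py <<'E'
from h import *
import sys
o=get_obs();out=[];print(o['tool_pos'],o['opening'])
for c in ['side','wrist']:
    im=eyes.snapshot(c)
    m=eyes.camera_model(c);T=np.linalg.inv(np.array(m['extrinsics']));K=np.array([[m['fx'],0,m['cx']],[0,m['fy'],m['cy']],[0,0,1.]])
    Rt=R.from_euler('xyz',o['orientation'],degrees=True).as_matrix()
    p=o['tool_pos']+np.array([[0,0,0],[.01,0,0],[0,0,-.02]])@Rt.T
    q=cv2.projectPoints(p,cv2.Rodrigues(T[:3,:3])[0],T[:3,3],K,np.array(m['D'],float))[0].reshape(-1,2);print(c,q.round(1).tolist())
    for a,col in zip(q,[(0,0,255),(0,255,0),(255,0,255)]): im[int(a[1]),int(a[0])]=col
    w,h=(65,50) if c=='side' else (130,100)
    x0,y0=int(q[0][0])-w//2,int(q[0][1])-h//2;print('crop',x0,y0)
    out.append(cv2.resize(im[y0:y0+h,x0:x0+w],(390,300),interpolation=cv2.INTER_NEAREST))
cv2.imwrite(sys.argv[1],np.hstack(out))
E
python3 cmp.py pics/a.png; python3 -m crank '[0,0,0,0,0,0,1, 0,0,0,0,0,0,1, 0,0,0,0,0,0,1, 0,0,0,0,0,0,1]'; python3 cmp.py pics/b.png; python3 -c "
import cv2,numpy as np
cv2.imwrite('pics/ab.png',np.vstack([cv2.imread('pics/a.png'),cv2.imread('pics/b.png')]))"
```

```text
clock: 7.65
tool_pos: [0.5706, -0.0826, 0.073]
orientation: [-179.7, -0.2, -52.0]
force: [0.0, -0.2, 0.7]
opening: 0.0005
gripper_force: 0.0
[ 0.57063785 -0.08260065  0.07303038] 0.0005184319984284536
side [[350.7, 281.4], [355.6, 284.0], [351.3, 271.0]]
crop 318 256
wrist [[313.5, 275.8], [313.4, 258.2], [313.3, 290.5]]
crop 248 225
clock: 8.25
tool_pos: [0.5682, -0.0827, 0.0698]
orientation: [180.0, 0.0, -52.0]
force: [-0.2, -0.0, -0.7]
opening: 0.035
gripper_force: 0.0
[ 0.56820726 -0.08274532  0.06981526] 0.03499576205944424
side [[349.1, 283.2], [354.0, 285.9], [349.8, 272.9]]
crop 317 258
wrist [[316.8, 276.4], [316.8, 258.9], [316.7, 290.8]]
crop 251 226
```

View pics/ab.png

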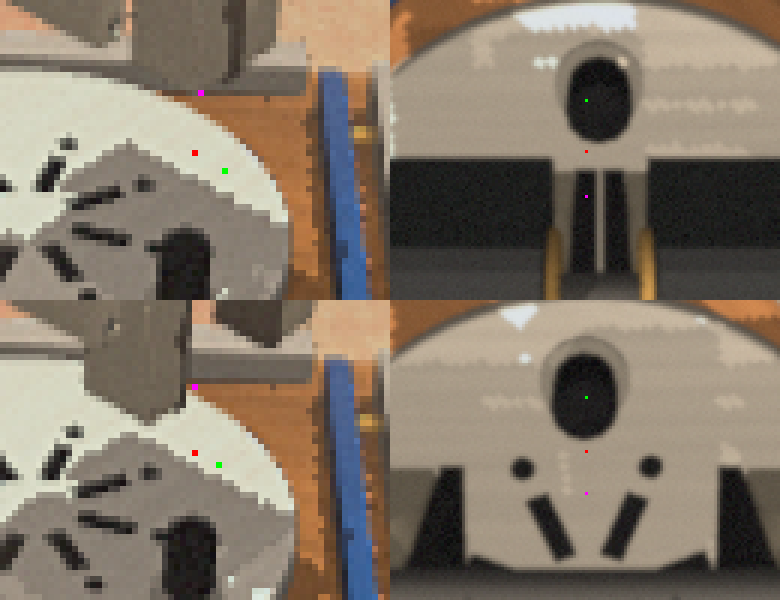

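Both views put the real fingertips about 22 mm above the reported TCP, so the fingers closed above the peg. I'll go lower, watching the force.

```bash
python3 -c "
from h import *
print(ctrl.grip_depth)"; python3 -m crank '[0,0,0,2,0,20,0.55, 0,0,0,0,0,20,0.55, 0,0,0,0,0,6,0.55, 0,0,0,0,0,0,0.55]'; python3 -m crank '[0,0,0,0,0,4,0.55, 0,0,0,0,0,0,0.55]'; python3 -m crank '[0,0,0,0,0,4,0.55, 0,0,0,0,0,0,0.55]' ;python3 -m crank '[0,0,0,0,0,3,0.55, 0,0,0,0,0,0,0.55]'; python3 cmp.py pics/d.png
```

```text
0.0188
clock: 8.85
tool_pos: [0.5695, -0.0844, 0.024]
orientation: [180.0, 0.0, -52.0]
force: [-0.8, 0.1, 0.3]
opening: 0.0481
gripper_force: 0.0
clock: 9.1
tool_pos: [0.5697, -0.0843, 0.0203]
orientation: [-180.0, -0.0, -52.0]
force: [-0.1, 0.3, -0.2]
opening: 0.0483
gripper_force: 0.0
clock: 9.35
tool_pos: [0.5693, -0.0843, 0.0159]
orientation: [180.0, 0.0, -52.0]
force: [0.1, 0.4, -1.0]
opening: 0.0488
gripper_force: 0.0
clock: 9.6
tool_pos: [0.5693, -0.0843, 0.0128]
orientation: [180.0, 0.0, -52.0]
force: [-0.9, 0.8, -0.3]
opening: 0.0485
gripper_force: 0.0
[ 0.56932968 -0.08430548  0.01278888] 0.04853312336577836
side [[348.0, 311.7], [352.8, 314.5], [348.7, 302.1]]
crop 316 286
wrist [[316.9, 276.5], [316.9, 259.1], [316.9, 290.9]]
crop 251 226
```

View pics/d.png

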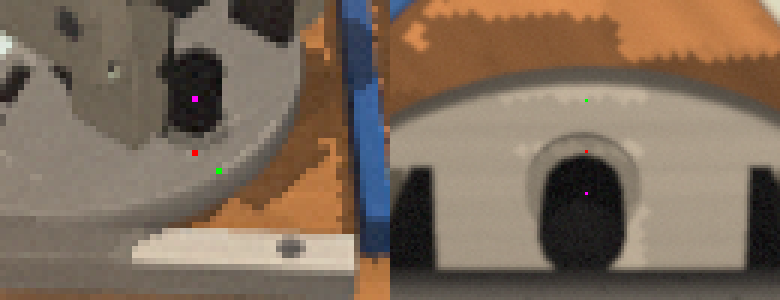

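The peg stands between the fingers and there was no contact at a reported z of 13 mm, which confirms the short fingers. I'll lower 4 mm more and close.

```bash
python3 -m crank '[0,0,0,0,0,3.5,0.55, 0,0,0,0,0,0,0.2, 0,0,0,0,0,0,0, 0,0,0,0,0,0,0, 0,0,0,0,0,0,0]'; python3 -m crank '[0,0,0,0,0,0,0, 0,0,0,0,0,0,0]'
```

```text
clock: 10.32
tool_pos: [0.5698, -0.0842, 0.0097]
orientation: [-180.0, -0.0, -52.0]
force: [1.5, 0.6, -1.3]
opening: 0.0137
gripper_force: 0.9
clock: 10.58
tool_pos: [0.5697, -0.0843, 0.0096]
orientation: [-180.0, -0.0, -52.0]
force: [0.7, 0.9, 0.1]
opening: 0.0121
gripper_force: 30.0
```

Gripped: 30 N on a 12 mm opening. I'll start the arc, clockwise about a centre at tool (-56, 0), and check how the rows compose.

```bash
python3 -m crank '[0,0,0.0873,-0.2,4.9,0,0, 0,0,0.0873,-0.2,4.9,0,0, 0,0,0.0873,-0.2,4.9,0,0, 0,0,0.0873,-0.2,4.9,0,0]';python3 -m crank '[0,0,0,0,0,0,0]'
```

```text
clock: 11.08
tool_pos: [0.5522, -0.0936, 0.0096]
orientation: [-180.0, -0.0, -72.2]
force: [-0.6, 0.0, 0.8]
opening: 0.0116
gripper_force: 30.0
clock: 11.2
tool_pos: [0.5518, -0.0937, 0.0096]
orientation: [180.0, 0.0, -72.0]
force: [-0.8, -0.6, 1.3]
opening: 0.0119
gripper_force: 30.0
```

The arc matches what I predicted, so I'll continue.

```bash
A='x'; python3 -m crank '[0,0,0.0873,-0.2,4.9,0,0, 0,0,0.0873,-0.2,4.9,0,0, 0,0,0.0873,-0.2,4.9,0,0, 0,0,0.0873,-0.2,4.9,0,0, 0,0,0.0873,-0.2,4.9,0,0]' | grep -v clock; python3 -m crank '[0,0,0.0873,-0.2,4.9,0,0, 0,0,0.0873,-0.2,4.9,0,0, 0,0,0.0873,-0.2,4.9,0,0, 0,0,0.0873,-0.2,4.9,0,0, 0,0,0.0873,-0.2,4.9,0,0]' | grep -v clock; python3 -m crank '[0,0,0,0,0,0,0]'; python3 look.py w5
```

```text
tool_pos: [0.5283, -0.0958, 0.0096]
orientation: [-180.0, 0.0, -97.0]
force: [-0.1, 0.6, -0.5]
opening: 0.0119
gripper_force: 30.0
tool_pos: [0.5052, -0.0877, 0.0096]
orientation: [-180.0, 0.0, -122.1]
force: [-0.1, -0.2, 0.6]
opening: 0.0118
gripper_force: 30.0
clock: 12.58
tool_pos: [0.505, -0.0876, 0.0096]
orientation: [180.0, -0.0, -121.9]
force: [-1.7, 0.7, 0.8]
opening: 0.0122
gripper_force: 30.0
[ 0.505  -0.0876  0.0096] [ 179.99   -0.   -121.89] [ 12.1  17.3 -32.9  -0.  -39.8 -44. ]
cam in tool [ 0.072  0.    -0.188] [[0.0, -0.96, -0.27], [1.0, 0.0, 0.0], [-0.0, -0.27, 0.96]]
stencil 0.93 [321.4 372.4] [ 0.5336 -0.0366  0.012 ]
stencil_peg 0.78 [319.6 298.7] [ 0.5049 -0.0853  0.033 ]
bolt_knob 0.98 [329.4  19.5] [ 0.4381 -0.1855  0.042 ]
```

```bash
python3 -m crank '[0,0,0.0873,-0.2,4.9,0,0, 0,0,0.0873,-0.2,4.9,0,0, 0,0,0.0873,-0.2,4.9,0,0, 0,0,0.0873,-0.2,4.9,0,0, 0,0,0.0873,-0.2,4.9,0,0]' | grep -v clock; python3 -m crank '[0,0,0.0873,-0.2,4.9,0,0, 0,0,0.0873,-0.2,4.9,0,0, 0,0,0.0873,-0.2,4.9,0,0, 0,0,0.0873,-0.2,4.9,0,0, 0,0,0.0873,-0.2,4.9,0,0]' | grep -v clock; python3 -m crank '[0,0,0.0873,-0.2,4.9,0,0, 0,0,0.0873,-0.2,4.9,0,0, 0,0,0.0873,-0.2,4.9,0,0, 0,0,0.0873,-0.2,4.9,0,0, 0,0,0,0,0,0,0]'; python3 look.py w6
python3 - <<'E'
from h import *
im=eyes.snapshot('top');cv2.imwrite('pics/t6.png',im)
for t,z in {'stencil':.012,'stencil_peg':.033,'stencil_flat':.017}.items():
    for r in spotter.place_of('top',t)[:1]: print(t,r['p'],r['location'],ray('top',r['location'],z))
w=cv2.imread('pics/w6.png');cv2.imwrite('pics/c6.png',np.hstack([cv2.resize(im[170:300,310:460],(400,347),interpolation=2),cv2.resize(w[:,120:520],(289,347))]))
E
```

```text
tool_pos: [0.4881, -0.0708, 0.0096]
orientation: [-180.0, 0.0, -147.2]
force: [-0.1, -0.1, 0.3]
opening: 0.0119
gripper_force: 30.0
tool_pos: [0.4796, -0.0479, 0.0096]
orientation: [-180.0, 0.0, -172.2]
force: [0.1, -0.6, 0.5]
opening: 0.0119
gripper_force: 30.0
clock: 14.8
tool_pos: [0.4804, -0.0282, 0.0096]
orientation: [180.0, 0.0, 168.0]
force: [0.0, 1.4, -0.5]
opening: 0.0117
gripper_force: 30.0
[ 0.4804 -0.0282  0.0096] [1.7998e+02 4.0000e-02 1.6801e+02] [  20.1   14.8  -36.9    0.   -38.3 -122.1]
cam in tool [ 0.072  0.    -0.188] [[0.0, -0.96, -0.27], [1.0, 0.0, -0.0], [0.0, -0.27, 0.96]]
stencil 0.87 [320.6 373.2] [ 0.538  -0.0389  0.012 ]
stencil_peg 0.62 [319.1 297.1] [ 0.4809 -0.028   0.033 ]
stencil_flat 0.79 [372.6, 213.0] [ 0.58800239 -0.04131375  0.017     ]
```

View pics/c6.png

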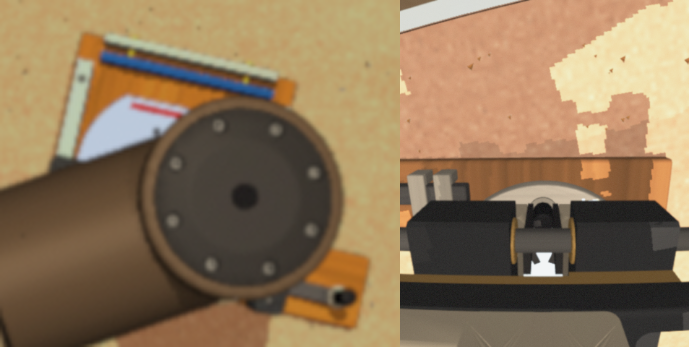

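The red flat now faces the bar and is nearly parallel to it. I'll slide 16 mm toward the bar, then creep.

```bash
python3 -m crank '[0,0,0,-4,0,0,0, 0,0,0,-4,0,0,0, 0,0,0,-4,0,0,0, 0,0,0,-4,0,0,0, 0,0,0,0,0,0,0]'; python3 -m crank '[0,0,0,-0.5,0,0,0, 0,0,0,-0.5,0,0,0, 0,0,0,-0.5,0,0,0, 0,0,0,-0.5,0,0,0]'; python3 -m crank '[0,0,0,-0.5,0,0,0, 0,0,0,0,0,0,0, 0,0,0,-0.5,0,0,0, 0,0,0,0,0,0,0]'
```

```text
clock: 15.98
tool_pos: [0.4963, -0.0319, 0.0096]
orientation: [180.0, 0.0, 167.9]
force: [1.9, -1.5, 1.3]
opening: 0.0119
gripper_force: 30.0
clock: 16.48
tool_pos: [0.4972, -0.0323, 0.0096]
orientation: [-180.0, -0.0, 167.9]
force: [-1.9, 0.6, 4.0]
opening: 0.0119
gripper_force: 30.0
clock: 16.98
tool_pos: [0.4985, -0.0325, 0.0096]
orientation: [-180.0, 0.0, 167.9]
force: [-1.1, 0.2, 4.0]
opening: 0.0116
gripper_force: 30.0
```

```bash
python3 -m crank '[0,0,0,-0.5,0,0,0, 0,0,0,-0.5,0,0,0, 0,0,0,0,0,0,0]'|grep -E "pos|^force"; python3 -m crank '[0,0,0,-0.5,0,0,0, 0,0,0,0,0,0,0]'|grep -E "pos|^force"; python3 -m crank '[0,0,0,-0.5,0,0,0, 0,0,0,0,0,0,0]'|grep -E "pos|^force"
```

```text
tool_pos: [0.4995, -0.0327, 0.0095]
force: [-1.3, 0.4, 3.1]
tool_pos: [0.5, -0.0328, 0.0096]
force: [-1.9, 0.0, 3.1]
tool_pos: [0.5005, -0.0329, 0.0096]
force: [-2.2, 0.3, 3.4]
```

```bash
python3 -m crank '[0,0,0,-0.5,0,0,0, 0,0,0,0,0,0,0]'|grep -E "pos|^force"; python3 -m crank '[0,0,0,-0.5,0,0,0, 0,0,0,0,0,0,0]'|grep -E "pos|^force"; python3 -m crank '[0,0,0,-0.5,0,0,0, 0,0,0,0,0,0,0]'|grep -E "pos|^force"
```

```text
tool_pos: [0.5009, -0.033, 0.0096]
force: [-1.9, -0.1, 3.4]
tool_pos: [0.5014, -0.0331, 0.0096]
force: [-2.0, 0.5, 3.4]
tool_pos: [0.5019, -0.0332, 0.0096]
force: [-1.8, -0.7, 4.0]
```

```bash
python3 -m crank '[0,0,0,-0.5,0,0,0, 0,0,0,0,0,0,0]'|grep -E "pos|^force"; python3 -m crank '[0,0,0,-0.5,0,0,0, 0,0,0,0,0,0,0]'|grep -E "pos|^force"; python3 -m crank '[0,0,0,-0.5,0,0,0, 0,0,0,0,0,0,0]'|grep -E "pos|^force"; python3 -m crank '[0,0,0,-0.5,0,0,0, 0,0,0,0,0,0,0]'|grep -E "pos|^force"
```

```text
tool_pos: [0.5024, -0.0333, 0.0096]
force: [-1.3, 0.4, 2.9]
tool_pos: [0.5029, -0.0335, 0.0096]
force: [-1.5, 0.1, 2.9]
tool_pos: [0.503, -0.0335, 0.0095]
force: [-4.3, 1.0, 4.7]
tool_pos: [0.5031, -0.0335, 0.0095]
force: [-5.8, 2.6, 6.7]
```

Contact, at about 4.5 N net. I'll go up to about 8 N and hold.

```bash
python3 -m crank '[0,0,0,-0.4,0,0,0, 0,0,0,0,0,0,0]'|grep -E "pos|^force|ori"; python3 -m crank '[0,0,0,0,0,0,0, 0,0,0,0,0,0,0]'|grep -E "pos|^force"
```

```text
tool_pos: [0.5031, -0.0336, 0.0095]
orientation: [-180.0, -0.1, 167.9]
force: [-6.6, 3.1, 7.6]
tool_pos: [0.5031, -0.0336, 0.0095]
force: [-6.4, 4.1, 8.7]
```

```bash
python3 -m crank '[0,0,0,-0.3,0,0,0, 0,0,0,0,0,0,0]'|grep -E "pos|^force|ori"; python3 -m crank '[0,0,0,-0.3,0,0,0, 0,0,0,0,0,0,0, 0,0,0,0,0,0,0]'|grep -E "pos|^force"; python3 look.py w7
python3 - <<'E'
from h import *
im=eyes.snapshot('top');cv2.imwrite('pics/t7.png',im)
s=eyes.snapshot('side');cv2.imwrite('pics/s7.png',s)
cv2.imwrite('pics/c7.png',np.hstack([cv2.resize(im[175:245,325:425],(400,280),interpolation=2),cv2.resize(s[250:340,300:400],(311,280),interpolation=2)]))
E
```

```text
tool_pos: [0.5031, -0.0336, 0.0095]
orientation: [-180.0, -0.1, 167.9]
force: [-6.9, 5.0, 9.7]
tool_pos: [0.5031, -0.0336, 0.0095]
force: [-9.2, 6.3, 10.6]
[ 0.5031 -0.0336  0.0095] [-1.7998e+02 -1.5000e-01  1.6791e+02] [ 1.850e+01  1.670e+01 -3.380e+01 -1.000e-01 -3.950e+01 -1.205e+02]
cam in tool [ 0.072  0.    -0.188] [[0.0, -0.96, -0.27], [1.0, 0.0, -0.0], [0.0, -0.27, 0.96]]
stencil 0.94 [320.7 374. ] [ 0.5612 -0.0441  0.012 ]
stencil_peg 0.65 [319.6 298.8] [ 0.5048 -0.0329  0.033 ]
```

View pics/c7.png

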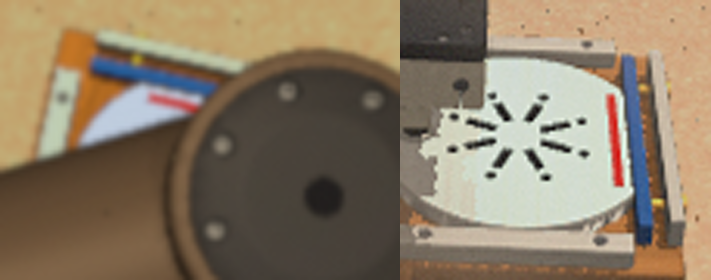

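Side view: red line and bar look parallel, and the disc sits close to the near rail. The sideways force suggests slight rail contact, so I'll ease left and read again.

```bash
python3 -m crank '[0,0,0,0,0.6,0,0, 0,0,0,0,0,0,0]'|grep -E "pos|^force|ori"; python3 -m crank '[0,0,0,0,0.6,0,0, 0,0,0,0,0,0,0, 0,0,0,0,0,0,0]'|grep -E "pos|^force"; python3 -c "
from h import *
o=get_obs();print(o['moment'],o['force'],o['tool_pos'])"
```

```text
tool_pos: [0.5031, -0.0334, 0.0095]
orientation: [-179.9, -0.2, 167.9]
force: [-8.7, 2.6, 9.3]
tool_pos: [0.5032, -0.0333, 0.0095]
force: [-8.6, 0.6, 10.0]
[0.01667992 2.83038337 0.0548557 ] [-8.56069696  0.60379093  9.99279518] [ 0.50315145 -0.03328034  0.00946978]
```

The moment about z is about 0.05 N m, so the centre of pressure is within about 6 mm of the flat's middle, well inside its ±45 mm, and the flat is flush. I'll add a touch more and hold for 0.6 s.

```bash
python3 -m crank '[0,0,0,-0.2,0,0,0, 0,0,0,0,0,0,0, 0,0,0,0,0,0,0, 0,0,0,0,0,0,0, 0,0,0,0,0,0,0]'|grep -E "clock|pos|^force"; python3 -m crank '[0,0,0,0,0,0,0]'|grep -E "clock|pos|^force"
```

```text
clock: 22.42
tool_pos: [0.5032, -0.0333, 0.0095]
force: [-8.1, 0.8, 10.5]
clock: 22.55
tool_pos: [0.5032, -0.0333, 0.0095]
force: [-8.6, 0.6, 11.0]
```

Pressed and held at about 8 N. I'll ease off, release, raise and move over the knob.

```bash
python3 -m crank '[0,0,0,1.6,0,0,0, 0,0,0,0,0,0,0.3, 0,0,0,0,0,0,0.55, 0,0,0,0,0,0,0.55, 0,0,0,0,0,0,0.55]'; python3 -m crank '[0,0,0,0,0,-5,0.55, 0,0,0,0,0,-40,0.7, 0,0,0,0,0,-40,0.7, 0,0,0,0,0,0,0.7]'; python3 -m crank '[0,0,0,8,-41,0,0.7, 0,0,0,8,-41,0,0.7, 0,0,0,8,-41,0,0.7, 0,0,0,9,-41,0,0.7, 0,0,0,0,0,0,0.7]'; python3 look.py w8
python3 - <<'E'
from h import *
for c in ['top','side']:
    im=eyes.snapshot(c);cv2.imwrite(f'pics/{c}8.png',im)
    for t,z in {'stencil':.012,'stencil_peg':.033,'stencil_flat':.017,'bolt_knob':.042}.items():
        for r in spotter.place_of(c,t)[:1]: print(c,t,r['p'],r['location'],ray(c,r['location'],z))
w=cv2.imread('pics/w8.png');im=cv2.imread('pics/side8.png')
cv2.imwrite('pics/c8.png',np.hstack([cv2.resize(im[220:380,230:420],(400,337),interpolation=2),cv2.resize(w,(400,337))]))
E
```

```text
clock: 23.18
tool_pos: [0.5038, -0.0323, 0.0095]
orientation: [180.0, 0.0, 167.9]
force: [-0.8, 0.2, 0.7]
opening: 0.0453
gripper_force: 0.0
clock: 23.68
tool_pos: [0.5061, -0.0318, 0.0981]
orientation: [179.8, 0.3, 168.0]
force: [-0.8, 0.8, -0.6]
opening: 0.0616
gripper_force: 0.0
clock: 24.3
tool_pos: [0.4353, -0.1875, 0.094]
orientation: [-180.0, -0.1, 167.7]
force: [-0.5, 0.7, -0.4]
opening: 0.0614
gripper_force: 0.0
[ 0.4353 -0.1875  0.094 ] [-1.8000e+02 -7.0000e-02  1.6775e+02] [   0.6    7.3  -32.2   -0.   -50.6 -102.8]
cam in tool [ 0.072  0.001 -0.189] [[0.0, -0.96, -0.27], [1.0, 0.0, -0.0], [0.0, -0.27, 0.96]]
jig 0.36 [319.1 255. ] [ 0.4527 -0.1884  0.    ]
bolt_knob 0.86 [318.1 254.7] [ 0.4402 -0.1855  0.042 ]
top stencil 0.82 [369.0, 226.7] [ 0.55726668 -0.03414121  0.012     ]
top stencil_peg 0.82 [369.2, 251.0] [ 0.50075155 -0.03336559  0.033     ]
top stencil_flat 0.72 [375.5, 202.6] [ 0.61197118 -0.04756679  0.017     ]
side stencil 0.56 [338.8, 300.7] [ 0.5602964  -0.05309576  0.012     ]
side stencil_peg 0.65 [303.5, 285.5] [ 0.50311795 -0.03036091  0.033     ]
side stencil_flat 0.77 [373.1, 297.7] [ 0.61803095 -0.05929502  0.017     ]
side bolt_knob 0.94 [273.1, 353.4] [ 0.43748214 -0.19117386  0.042     ]
```

View pics/c8.png

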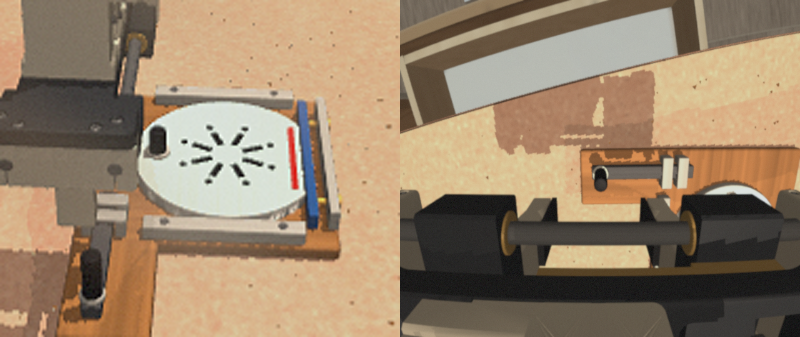

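The disc sits flush on the bar, with its red line parallel to it. The knob is centred between the fingers at wrist (319,254). I'll lower and pinch it.

```bash
python3 -m crank '[0,0,0,-1,0,40,0.7, 0,0,0,0,0,25,0.7, 0,0,0,0,0,9,0.7, 0,0,0,0,0,0,0.7]'|grep -E "pos|^force"; python3 -m crank '[0,0,0,0,0,0,0, 0,0,0,0,0,0,0, 0,0,0,0,0,0,0, 0,0,0,0,0,0,0, 0,0,0,0,0,0,0]'; python3 -m crank '[0,0,0,0,0,0,0, 0,0,0,0,0,0,0]'
```

```text
tool_pos: [0.438, -0.1862, 0.0205]
force: [0.1, -0.4, 0.3]
clock: 26.28
tool_pos: [0.4381, -0.1861, 0.0207]
orientation: [180.0, 0.0, 167.9]
force: [0.3, 0.8, 0.2]
opening: 0.017
gripper_force: 0.0
clock: 26.52
tool_pos: [0.4381, -0.1861, 0.0206]
orientation: [-180.0, 0.0, 167.9]
force: [-0.2, -0.6, 1.8]
opening: 0.0128
gripper_force: 30.0
```

```bash
python3 -m crank '[0,0,0,0,5,0,0, 0,0,0,0,5,0,0, 0,0,0,0,5,0,0, 0,0,0,0,5,0,0, 0,0,0,0,0,0,0]'|grep -E "pos|^force"; python3 -m crank '[0,0,0,0,6,0,0, 0,0,0,0,6,0,0, 0,0,0,0,6,0,0, 0,0,0,0,6,0,0, 0,0,0,0,0,0,0]'|grep -E "pos|^force"; python3 -m crank '[0,0,0,0,4,0,0, 0,0,0,0,4,0,0, 0,0,0,0,4,0,0, 0,0,0,0,3,0,0, 0,0,0,0,0,0,0]'
```

```text
tool_pos: [0.4422, -0.1658, 0.0205]
force: [-1.4, 1.8, 3.1]
tool_pos: [0.4471, -0.1423, 0.0205]
force: [-5.0, 2.8, 5.4]
clock: 28.4
tool_pos: [0.4496, -0.1295, 0.0206]
orientation: [-179.9, -0.1, 168.0]
force: [-2.9, -10.2, 4.6]
opening: 0.0129
gripper_force: 30.0
```

```bash
python3 -m crank '[0,0,0,0.5,1,0,0, 0,0,0,0,1,0,0, 0,0,0,0,0,0,0]'|grep -E "pos|^force"; python3 -m crank '[0,0,0,0,1,0,0, 0,0,0,0,1,0,0, 0,0,0,0,0,0,0]'|grep -E "pos|^force";  python3 - <<'E'
from h import *
for c in ['top','side']:
    im=eyes.snapshot(c);cv2.imwrite(f'pics/{c}9.png',im)
    for t,z in {'stencil':.012,'stencil_peg':.033,'stencil_flat':.017,'bolt_knob':.042}.items():
        for r in spotter.place_of(c,t)[:1]: print(c,t,r['p'],r['location'],ray(c,r['location'],z))
E
```

```text
tool_pos: [0.4495, -0.1292, 0.0207]
force: [-0.8, -24.7, 2.4]
tool_pos: [0.4494, -0.1289, 0.0207]
force: [0.4, -37.9, 1.3]
top stencil 0.62 [373.2, 227.6] [ 0.55547216 -0.04368972  0.012     ]
top stencil_peg 0.88 [371.6, 247.5] [ 0.5086191  -0.03854325  0.033     ]
top stencil_flat 0.69 [377.0, 200.6] [ 0.61665821 -0.05091553  0.017     ]
side stencil 0.82 [334.6, 300.5] [ 0.55335434 -0.05158424  0.012     ]
side stencil_peg 0.94 [303.5, 285.1] [ 0.5032767  -0.02924911  0.033     ]
side stencil_flat 0.85 [373.1, 299.9] [ 0.61648651 -0.06506717  0.017     ]
side bolt_knob 0.52 [277.0, 322.2] [ 0.44907777 -0.12717685  0.042     ]
```

Hard stop reached: the knob is at (0.449,-0.129), the fully-in position, and the disc hasn't moved. I'll relax, release and retreat.

```bash
python3 -m crank '[0,0,0,0,-2,0,0, 0,0,0,0,-2,0,0, 0,0,0,0,0,0,0]'|grep -E "pos|^force"; python3 -m crank '[0,0,0,0,0,0,0.3, 0,0,0,0,0,0,0.6, 0,0,0,0,0,0,0.6, 0,0,0,0,0,0,0.6, 0,0,0,0,0,0,0.6]'|grep -E "pos|^force|open";python3 -m crank '[0,0,0,0,0,-20,0.6, 0,0,0,0,0,-50,0.6, 0,0,0,0,0,-50,0.6, 0,0,0,40,0,-20,0.6, 0,0,0,0,0,0,0.6]'|grep -E "pos|^force"
python3 - <<'E'
from h import *
for c in ['top','side']:
    im=eyes.snapshot(c);cv2.imwrite(f'pics/{c}10.png',im)
    for t,z in {'stencil':.012,'stencil_peg':.033,'stencil_flat':.017,'bolt_knob':.042}.items():
        for r in spotter.place_of(c,t)[:1]: print(c,t,r['p'],r['location'],ray(c,r['location'],z))
im=cv2.imread('pics/side10.png');cv2.imwrite('pics/c10.png',cv2.resize(im[220:380,230:420],(712,600),interpolation=2))
E
```

```text
tool_pos: [0.4496, -0.1295, 0.0206]
force: [-2.0, -10.8, 3.1]
tool_pos: [0.45, -0.1281, 0.0205]
force: [0.5, -0.5, -0.5]
opening: 0.0518
tool_pos: [0.41, -0.1196, 0.1625]
force: [0.6, 0.0, 0.2]
top stencil 0.74 [370.4, 225.9] [ 0.55917263 -0.03728544  0.012     ]
top stencil_peg 0.67 [367.9, 248.4] [ 0.50642248 -0.03039727  0.033     ]
top stencil_flat 0.56 [378.3, 203.2] [ 0.61077637 -0.05394154  0.017     ]
side stencil 0.94 [339.7, 297.6] [ 0.56351476 -0.04505724  0.012     ]
side stencil_peg 0.81 [303.9, 285.5] [ 0.50378777 -0.03045373  0.033     ]
side stencil_flat 0.61 [373.1, 300.8] [ 0.61586006 -0.06740836  0.017     ]
side bolt_knob 0.58 [276.6, 323.9] [ 0.44812064 -0.13089076  0.042     ]
```

View pics/c10.png

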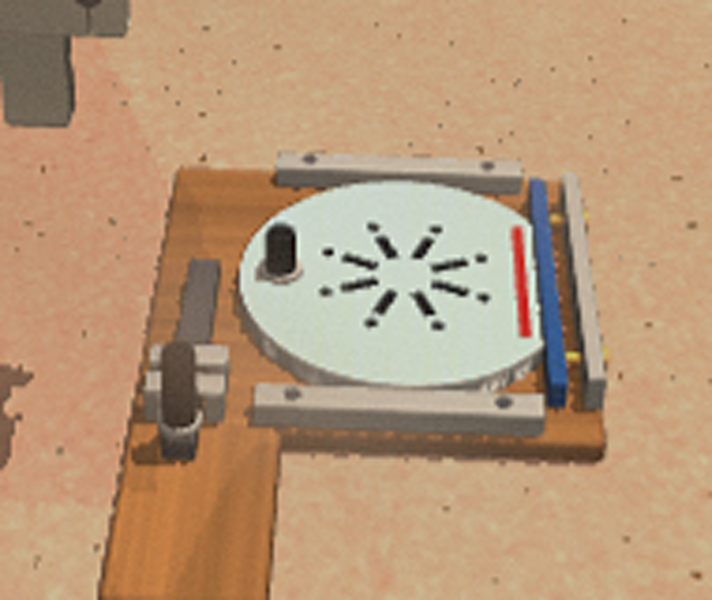

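The picture shows the bolt fully in behind the disc with its knob against the keepers at (180,400). The disc is flush along the bar and the robot is clear. I'm handing in.

```bash
python3 -c "
from h import *
print(ctrl.close_job())"
```

```text
the job is handed in; nothing more can be done
None
```

The job is handed in: the disc's flat is turned to the blue bar and seated flush with about 8 N for over half a second, the bolt is pushed in to its stop behind it, and the shaker and pretzel were left alone; no verdict came back.

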